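# Bed a flange against the three pins of a checking nest

### The arm

A 6-joint arm with a two-finger parallel gripper is mounted at the origin on a cart in front of the work surface, level with it; the furniture and walls round the work are solid. World frame = base frame: x ahead of the robot, y to its left, z up, the work surface at z = 0. Lengths are in m, angles in rad, forces in N, time in s.
With the tool pointing down it reaches from about 0.25 to 0.725 m from the base axis. Payload 4 kg.
Tool frame: the origin (TCP) lies on the centre line of the jaws, within the pads' length; the fingertips stand 22 mm ahead of it and the grasp point (between the pads) lies 3 mm ahead of it; z points along the fingers, y is the line along which they close (so a half turn about z gives the same grasp; the last joint's range is limited). The gripper opens to 85 mm and grips with 20 to 120 N. Pads are 22 mm wide; open, the fingers measure 114 mm over their backs; the gripper's body (76 mm by 85 mm) begins 54 mm behind the grasp point. The pads swing forward as they close: fully open they stand 13 mm farther back than shut.
Start: joints at [1.329, 0.241, 0.005, 1.335, 0, 1.571], TCP at [0.12, 0.485, 0.253] pointing down, gripper open.
Joint ranges: [-2.72, 2.72], [-1.05, 1.87], [-1.09, 1.28], [-1.99, 2.15], [-1.42, 1.44], [-3.14, 3.14]. Speed limits (rad/s): [2.79, 2.79, 3.14, 3.14, 3.14, 3.14].

### API

Orientations are given as a unit quaternion [x, y, z, w].
In Python, from workcell import bot gives the robot as it stands.
- The arm moves only by the shell command python3 -m inch 'ROWS'. ROWS is JSON, one flat list of numbers, 7 for each row, row after row: the shift along the world's x, y, z in mm, then the turn, a rotation vector about the world's x, y, z in rad, then the opening in per cent of the stroke, from 0 (shut) to 100 (fully open). A call has 1 to 8 rows; each row is the pose to reach, as a shift and turn from the pose commanded when the call began; what a row does not reach only later rows make up. A row lasts 1/12 s, in which the tool goes at most 41.7 mm and 7.16 degrees, less where a joint would pass 70% of its speed; a pose out of reach is approached as far as the arm can. A call with a gripper value outside its range is refused whole. The fingers move at their own pace and stop on an object; the grip force is fixed at half the most. Time passes only in rows, so rows that repeat a pose let the fingers close. It gives the time, the measured TCP pose, the force, the opening and the grip force at its end, in the units of the state.
- bot.get_obs(): the state, without advancing time (a new reading comes with each control period).
- bot.camera(name): name is "scene" or "top" or "wrist"; returns the picture (384x512x3 uint8, blue, green, red); there is no depth.
- bot.camera_info(name): a dict with "intrinsics" (3x3 intrinsics, pixels), "camera_from_world" (4x4, takes a point from world to camera coordinates); the wrist camera has in their place "hand_eye" (4x4, takes a point from camera to tool coordinates, whose origin is the TCP and whose axes are the flange's). Camera axes: x right, y down, z forward; pixel columns grow to the right and rows downward; lengths in m; the calibration is good to about 2 mm. A picture is of the moment at which its call begins: read the wrist's pose just before it. camera_info takes no time and is no camera call.
- bot.job_done(): hands the job in; it is judged then, once.
Trained networks look in the newest picture that a camera, given by its name, has taken for a name from the list of things; names that differ only in an ending like _2 or _b are one class to them, and where a whole thing is asked for, a point or a joint stands for the part that bears it (a point fixed in the world has none). Each returns a list of dicts, best first, with "confidence" (0 to 1); they miss things now and then, are a little off and sometimes report something else, mostly with a low value. They report only what shows in the picture. A call takes as long as a camera call.
- bot.silhouettes(camera, target): "mask" (384x512 bool, what is visible of it) and "uv" ([column, row] in pixels, amid what is visible of it).
- bot.spot_point(camera, target): "uv" ([column, row] in pixels: a listed point, or the origin of a listed thing).
The state is a dict: "clock": time; "joint_pos": joint angles; "joint_vel": joint speeds; "tau": joint torques, N m; "eef_pos": TCP position; "tool_rot": TCP orientation; "ft_force": force on the tool from outside, world axes, zero at the start; "ft_torque": the same for the moment, N m; "grip_width": finger opening in m; "grasp_force": force on a finger pad.
Only numpy, scipy, OpenCV 4.12 (cv2) and the standard library are available. Lean on these libraries where they do the work, as an engineer would, in place of code of your own. Each camera call takes 0.05 s, during which the arm holds its last target. There are 200 camera calls.

### The job

Pick up the steel flange by its boss and set it gently on the plate of the checking nest, in front of the dowel pins with its ear on the side of the lone pin. Then nudge it home by feel until its round rim bears on both rim pins and its ear on the third, press on its nub with about 10 N for half a second so that the three pins share the load (over 2.5 N each, never more than 10 N on one), and let go, leaving it seated. Leave the standing bolt, the cast foot and the hex key where they lie.

Things in the scene. Friction and masses are not known exactly. Their poses are not given: they have to be found in the camera images.
- flange_boss (a point): Point on the axis of the loose steel flange, halfway up its boss, 26 mm above the flange's underside; z up. The flange is 0.28 kg and 40 mm tall: a disc 56 mm across and 12 mm thick, on it a round boss 28 mm across and 28 mm high (grasp this), and a straight ear as thick as the disc. Starts flat on the bench left of the nest.
- flange: The same flange; origin on its axis at the underside. In its own frame the ear fills x -28 to -12 mm and y 0 to -62 mm, so the ear is tangent to the rim and the flange has one straight edge at x = -28 mm, from y = 0 to -62 mm, with a nub at y = -21 mm; it faces the robot (yaw within 0.5 rad). If friction leaves one pin lightly loaded, a slight lean (about 1 N) to either side while pressing evens the load.
- push_nub (a point): Front of the round nub (10 mm across, 12 mm high) on the flange's straight edge: x -33, y -21, z 6 mm from its axis at the underside. Pushing the nub along the nest's +x (away from the robot) without side force loads the rim pins with about 0.6 and the ear pin with 0.4 times the push. Steel parts are oiled (friction 0.2), but a fingertip grips and can hold the flange off one rim pin: give way sideways.
- nest: Fixed checking nest: flat aluminium plate 120 (x) x 130 (y) x 14 mm, with three rigid upright steel dowel pins 10 mm across and 10 mm high on it. Origin: centre of its underside; z up; turned by up to 0.35 rad. Fully home, the flange's axis stands at x 18, y 12 mm in this frame, its axes parallel to the nest's. Pins in this frame: rim pins at (34.5, 40.6) and (34.5, -16.6) mm, lone ear pin at (11, -40) mm.
- bolt_3: Bystander: bolt standing on its head, 16 x 19 mm, 36 mm high; origin at the centre of its underside.
- cast_foot: Bystander: grey cast foot, 38 x 45 mm, 50 mm high; origin at the centre of its underside.
- hex_key_a: Bystander: bright hex key lying flat, 36 x 114 x 8 mm; origin at the centre of its underside.

How it is judged:
By the outcome, as a careful person would: the job done as asked, in the order asked, and still so for the second after the job is handed in, with the robot touching nothing.
It also fails if it takes over 70 s, if anything falls off the work surface, if the arm or the gripper's body presses on something with over 40 N, if the wrist force passes 120 N, or if a joint passes its speed limit or range.

## Working session

There is one attempt and no reset: what is moved stays moved. The work goes in short steps, Python scripts to look and compute and a shell command to move; the robot and the scene stay as the last step left them, time stands still between calls to the robot, and variables do not carry over. Pictures are saved under pics/ and viewed, at most 12 in all, crops included, and the job is handed in when it is done.

```bash
mkdir -p pics; ls; cat > h.py <<'E'
import numpy as np, cv2
from workcell import bot
from scipy.spatial.transform import Rotation as R
def cam(name):
    i=bot.camera_info(name); K=np.array(i["intrinsics"])
    if "camera_from_world" in i: return K,np.array(i["camera_from_world"])
    o=bot.get_obs(); T=np.eye(4); T[:3,:3]=R.from_quat(o["tool_rot"]).as_matrix(); T[:3,3]=o["eef_pos"]
    return K,np.linalg.inv(T@np.array(i["hand_eye"]))
def back(c,uv,z):
    K,T=c; Ti=np.linalg.inv(T); d=Ti[:3,:3]@np.linalg.solve(K,[uv[0],uv[1],1]); o=Ti[:3,3]
    return o+d*(z-o[2])/d[2]
def proj(c,p):
    K,T=c; q=np.atleast_2d(p)@T[:3,:3].T+T[:3,3]; q=q@K.T; return q[:,:2]/q[:,2:]
E
python3 - <<'E'
from h import *
o=bot.get_obs(); print({k:np.round(v,3) for k,v in o.items()})
for n in ("top","scene"):
    c=cam(n); im=bot.camera(n); cv2.imwrite(f"pics/{n}0.png",im)
    for t,z in (("flange_boss",.026),("flange",0),("push_nub",.006),("nest",0),("bolt_3",0),("cast_foot",0),("hex_key_a",0)):
        r=bot.spot_point(n,t)
        for x in r[:2]: print(n,t,round(x["confidence"],2),np.round(x["uv"],1),np.round(back(c,x["uv"],z),4))
E
```

```text
pics
{'clock': np.float64(0.0), 'joint_pos': array([ 1.329,  0.241,  0.004,  1.335, -0.   ,  1.571]), 'joint_vel': array([-0.001, -0.001, -0.001, -0.   , -0.003,  0.001]), 'tau': array([ 1.0000e-03, -3.7231e+01,  2.5241e+01,  1.7000e-02, -0.0000e+00,
       -0.0000e+00]), 'eef_pos': array([0.12 , 0.485, 0.252]), 'tool_rot': array([ 0.121,  0.993, -0.001, -0.   ]), 'ft_force': array([0.126, 0.202, 0.558]), 'ft_torque': array([-0.043,  0.009,  0.014]), 'grasp_force': np.float64(0.0), 'grip_width': np.float64(0.086)}
top flange_boss 0.69 [161.4 230.4] [0.48   0.2248 0.026 ]
top nest 0.94 [297.1 224.2] [ 0.5062 -0.1292  0.    ]
top nest 0.59 [162.4 235.6] [0.4671 0.2263 0.    ]
top bolt_3 0.53 [225.6 153.1] [0.6924 0.0666 0.    ]
top cast_foot 0.74 [223.5 259. ] [0.4096 0.0634 0.    ]
top hex_key_a 0.74 [343.4 270.9] [ 0.386  -0.2538  0.    ]
scene flange_boss 0.74 [163.5 186.1] [0.4825 0.2288 0.026 ]
scene flange 0.68 [162.9 194.3] [0.477  0.2328 0.    ]
scene flange 0.46 [204.9 239.3] [0.4086 0.0619 0.    ]
scene push_nub 0.67 [166.5 204.4] [0.4499 0.1993 0.006 ]
scene nest 0.88 [298.6 238.4] [ 0.5076 -0.1231  0.    ]
scene bolt_3 0.19 [337.4 305.7] [ 0.3938 -0.254   0.    ]
scene cast_foot 0.9 [203.3 241.6] [0.4016 0.0616 0.    ]
scene hex_key_a 0.91 [338.6 305.4] [ 0.3955 -0.2559  0.    ]
```

View pics/top0.png

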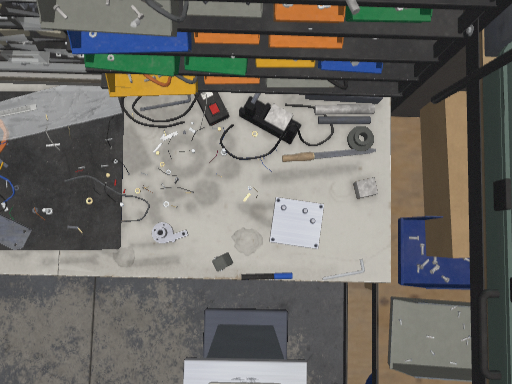

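View pics/scene0.png

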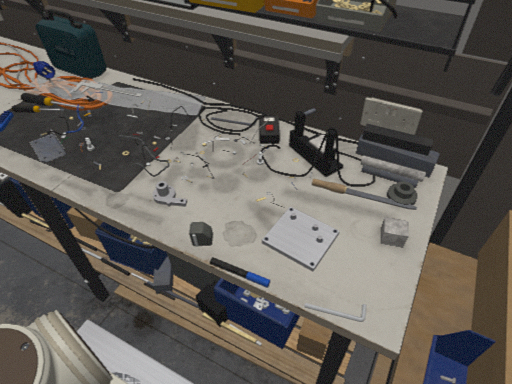

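The top view shows the flange boss at (161,230) with its ear pointing right to (186,236). The nest plate is at (297,223), with pins at about (283,207), (305,210) and (319,220). The cast foot is at (222,261) and the hex key at (345,270). Both cameras agree on the flange to within 4 mm, and nest +x looks turned about -0.14 rad. Next I'll move over the flange.

```bash
python3 -m inch '[41,-30,0,0,0,0,100, 82,-60,0,0,0,0,100, 115,-85,0,0,0,0,100, 148,-110,0,0,0,0,100, 180,-135,0,0,0,0,100, 212,-160,0,0,0,0,100, 244,-180,0,0,0,0,100, 275,-200,0,0,0,0,100]'
python3 -m inch '[30,-25,0,0,0,0,100, 50,-50,-10,0,0,0,100,50,-50,-30,0,0,0,100,50,-50,-30,0,0,0,100,50,-50,-30,0,0,0,100,50,-50,-30,0,0,0,100]'
python3 - <<'E'
from h import *
print(np.round(bot.camera_info("wrist")["hand_eye"],3))
o=bot.get_obs(); print(np.round(o["eef_pos"],4),np.round(R.from_quat(o["tool_rot"]).as_matrix(),3),np.round(o["joint_pos"],2))
c=cam("wrist"); im=bot.camera("wrist"); cv2.imwrite("pics/w1.png",im)
for t,z in (("flange_boss",.026),("flange",0),("push_nub",.006)):
    for x in bot.spot_point("wrist",t)[:2]: print(t,round(x["confidence"],2),np.round(x["uv"],1),np.round(back(c,x["uv"],z),4))
E
```

```text
clock: 1.47
eef_pos: [0.3903, 0.2876, 0.2537]
tool_rot: [0.121, 0.993, 0.0, 0.0]
ft_force: [-0.5, 1.8, -0.4]
grip_width: 0.0855
grasp_force: 0.0
clock: 1.97
eef_pos: [0.4387, 0.2398, 0.2239]
tool_rot: [0.12, 0.993, 0.0, -0.0]
ft_force: [-0.7, 0.2, -0.3]
grip_width: 0.0855
grasp_force: 0.0
[[ 0.001 -0.953 -0.302  0.079]
 [ 1.     0.     0.     0.   ]
 [-0.    -0.302  0.953 -0.12 ]
 [ 0.     0.     0.     1.   ]]
[0.4387 0.2398 0.2239] [[-0.971  0.238  0.   ]
 [ 0.238  0.971  0.   ]
 [ 0.     0.    -1.   ]] [ 0.5   0.26 -0.05  1.26  0.    0.74]
flange_boss 0.89 [243.5 205.4] [0.4744 0.2236 0.026 ]
flange 0.76 [248.6 192.6] [0.4703 0.2298 0.    ]
push_nub 0.58 [213.  186.9] [0.4531 0.1947 0.006 ]
```

View pics/w1.png

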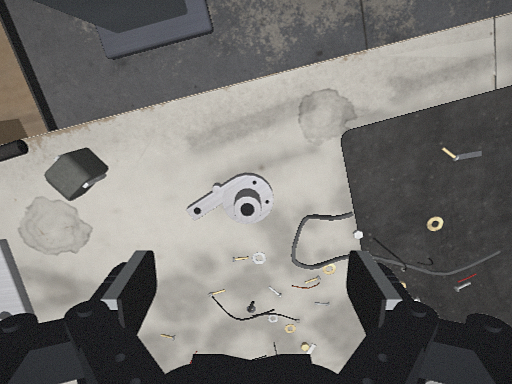

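The wrist view shows the flange boss top at (247,208) and its ear tip at (195,211), with the cast foot at (77,172). I'll fit the flange outline to its mask to get a precise pose.

```bash
cat >> h.py <<'E'
from scipy.optimize import minimize
def cyl(x,y,r,z0,z1):
    a=np.linspace(0,2*np.pi,40,endpoint=False); return np.array([[x+r*np.cos(t),y+r*np.sin(t),z] for z in(z0,z1) for t in a])/1e3
def box(x0,x1,y0,y1,z0,z1): return np.array([[x,y,z] for x in(x0,x1) for y in(y0,y1) for z in(z0,z1)])/1e3
FL=[cyl(0,0,28,0,12),cyl(0,0,14,12,40),box(-28,-12,-62,0,0,12),cyl(-28,-21,5,0,12)]
NE=[box(-60,60,-65,65,0,14),cyl(34.5,40.6,5,14,24),cyl(34.5,-16.6,5,14,24),cyl(11,-40,5,14,24)]
def render(c,parts,p,z):
    m=np.zeros((384*4,512*4),np.uint8); Rz=R.from_euler("z",p[2]).as_matrix()
    for q in parts:
        u=proj(c,q@Rz.T+[p[0],p[1],z]); h=cv2.convexHull((u*4+1.5).astype(np.float32)); cv2.fillConvexPoly(m,np.round(h).astype(np.int32),255)
    return cv2.resize(m,(512,384),interpolation=cv2.INTER_AREA)/255.
def fit(c,mask,parts,p0,z=0.):
    M=cv2.GaussianBlur(mask.astype(float),(0,0),.7)
    f=lambda s:np.sum((cv2.GaussianBlur(render(c,parts,[p0[0]+s[0]*.01,p0[1]+s[1]*.01,p0[2]+s[2]*.2],z),(0,0),.7)-M)**2)
    r=minimize(f,[0,0,0],method="Nelder-Mead",options=dict(initial_simplex=[[0,0,0],[1,0,0],[0,1,0],[0,0,1]],xatol=.003,fatol=.01))
    return np.array(p0)+r.x*[.01,.01,.2], r.fun, M.sum()
E
python3 - <<'E'
from h import *
c=cam("wrist"); bot.camera("wrist"); s=bot.silhouettes("wrist","flange")[0]; print(s["confidence"],s["uv"])
for y in(-.2,.2): print("W",fit(c,s["mask"],FL,[.473,.227,y]))
for n in("top","scene"):
    c=cam(n); bot.camera(n)
    for t,P,p in (("nest",NE,[.507,-.126,-.14]),("flange",FL,[.476,.228,0.])):
        s=bot.silhouettes(n,t)
        if s: print(n,t,s[0]["confidence"],s[0]["uv"],fit(c,s[0]["mask"],P,p))
E
```

```text
0.64 [238.9, 198.2]
W (array([0.47409551, 0.22775333, 0.35469723]), np.float64(58.77220268932995), np.float64(2718.0))
W (array([0.47406282, 0.2280065 , 0.34398793]), np.float64(59.60799955641704), np.float64(2718.0))
top nest 0.67 [294.6, 222.8] (array([ 0.51033494, -0.12586981, -0.11638231]), np.float64(11.582925129608025), np.float64(2269.0))
top flange 0.83 [162.9, 234.5] (array([0.47637306, 0.22559351, 0.34003906]), np.float64(2.7415495182862006), np.float64(492.00000000000006))
scene nest 0.81 [301.3, 236.5] (array([ 0.50991574, -0.12723564, -0.1315911 ]), np.float64(12.25058476999047), np.float64(2807.0))
scene flange 0.89 [167.1, 196.6] (array([0.47474418, 0.22433985, 0.32602428]), np.float64(11.607417750249727), np.float64(536.0000000000001))
```

```bash
python3 -m inch '[20,-8,-20,0,0,0.1,100, 36,-13,-50,0,0,0.2,100, 36,-13,-85,0,0,0.25,100, 36,-13,-104,0,0,0.25,100, 36,-13,-104,0,0,0.25,100, 36,-13,-104,0,0,0.25,100]'
python3 - <<'E'
from h import *
o=bot.get_obs(); print(np.round(o["eef_pos"],4),o["joint_pos"])
c=cam("wrist"); im=bot.camera("wrist"); cv2.imwrite("pics/w2.png",im); s=bot.silhouettes("wrist","flange")
for x in s[:1]: print(x["confidence"],x["uv"],fit(c,x["mask"],FL,[.475,.2265,.34]))
for x in bot.spot_point("wrist","flange_boss")[:2]: print(round(x["confidence"],2),np.round(x["uv"],1),np.round(back(c,x["uv"],.026),4))
E
```

```text
clock: 3.07
eef_pos: [0.4742, 0.2257, 0.1185]
tool_rot: [-0.004, 1.0, -0.001, -0.001]
ft_force: [-0.2, 0.9, 0.9]
grip_width: 0.0853
grasp_force: 0.0
[0.4742 0.2257 0.1185] [ 4.44230003e-01  3.89485042e-01 -1.54436486e-01  1.03000878e+00
 -2.80240924e-05  4.36386639e-01]
0.55 [244.1, 191.8] (array([0.47403606, 0.22752149, 0.3496858 ]), np.float64(46.76604989214622), np.float64(6027.0))
0.83 [253.5 202.7] [0.4718 0.228  0.026 ]
```

View pics/w2.png

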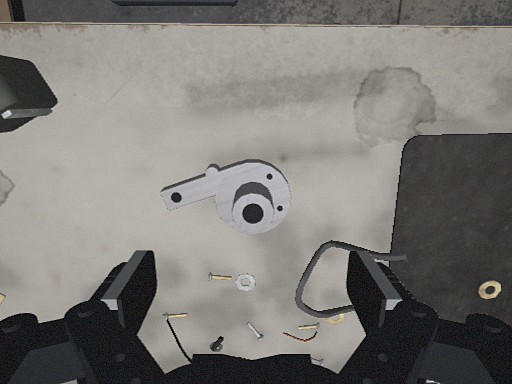

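The boss is at (253,213), the ear points left to (175,197), and the nub is at (212,168). The fit gives (0.474, 0.2275, yaw 0.35), which agrees with the earlier estimates, so I'll descend and grip.

```bash
python3 -m inch '[0,2,-25,0,0,0,100, 0,2,-50,0,0,0,100, 0,2,-70,0,0,0,100, 0,2,-82,0,0,0,100, 0,2,-82,0,0,0,100, 0,2,-82,0,0,0,100]'
python3 -m inch '[0,0,0,0,0,0,30, 0,0,0,0,0,0,30, 0,0,0,0,0,0,30, 0,0,0,0,0,0,20, 0,0,0,0,0,0,20, 0,0,0,0,0,0,20, 0,0,0,0,0,0,20,0,0,0,0,0,0,20]'
```

```text
clock: 3.72
eef_pos: [0.4756, 0.2287, 0.0384]
tool_rot: [-0.004, 1.0, 0.0, 0.001]
ft_force: [0.3, 0.9, 0.0]
grip_width: 0.0855
grasp_force: 0.0
clock: 4.38
eef_pos: [0.4756, 0.2283, 0.0382]
tool_rot: [-0.004, 1.0, 0.0, 0.001]
ft_force: [-0.2, -1.0, 5.7]
grip_width: 0.0263
grasp_force: 58.9
```

```bash
python3 -m inch '[0,0,10,0,0,0,20, 0,0,35,0,0,0,20, 0,0,70,0,0,0,20, 0,-15,100,0,0,-0.1,20, 5,-45,120,0,0,-0.2,20, 10,-80,140,0,0,-0.3,20, 12,-115,150,0,0,-0.4,20, 15,-155,160,0,0,-0.475,20]'
python3 -m inch '[0,-39,0,0,0,0,20, 5,-78,0,0,0,0,20, 5,-115,0,0,0,0,20, 10,-150,0,0,0,0,20, 10,-180,0,0,0,0,20, 10,-188,0,0,0,0,20,10,-188,0,0,0,0,20,10,-188,0,0,0,0,20]'
python3 - <<'E'
from h import *
o=bot.get_obs(); print(np.round(o["eef_pos"],4),R.from_quat(o["tool_rot"]).as_matrix()[:,1],o["ft_force"],o["joint_pos"])
c=cam("wrist"); im=bot.camera("wrist"); cv2.imwrite("pics/w3.png",im)
for t,P,p,z in (("nest",NE,[.51,-.1265,-.125],0),("flange",FL,[.50,-.115,-.125],o["eef_pos"][2]-.038)):
    for x in bot.silhouettes("wrist",t)[:1]: print(t,x["confidence"],x["uv"],fit(c,x["mask"],P,p,z))
E
```

```text
clock: 5.05
eef_pos: [0.4897, 0.0726, 0.1985]
tool_rot: [0.232, 0.973, 0.0, 0.0]
ft_force: [0.4, -0.6, -3.7]
grip_width: 0.026
grasp_force: 59.7
clock: 5.72
eef_pos: [0.4993, -0.1146, 0.1969]
tool_rot: [0.232, 0.973, 0.0, -0.001]
ft_force: [-0.1, 0.5, -2.9]
grip_width: 0.0262
grasp_force: 59.8
[ 0.4993 -0.1146  0.1969] [4.51058959e-01 8.92494008e-01 5.10135255e-04] [-0.14001871  0.50048944 -2.91112539] [-2.26133865e-01  2.97529696e-01 -6.83776184e-02  1.20676114e+00
  9.87170251e-04  2.41816254e-01]
nest 0.62 [253.7, 162.4] (array([ 0.50829945, -0.12463665, -0.12015871]), np.float64(5263.71659052081), np.float64(10918.0))
flange 0.64 [236.8, 238.5] (array([ 0.49762622, -0.11314017, -0.11888656]), np.float64(2019.0355268428243), np.float64(11498.999999999998))
```

View pics/w3.png

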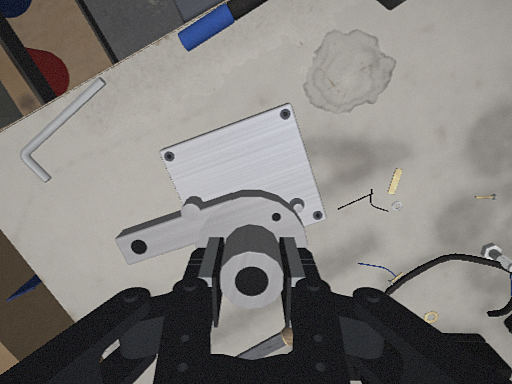

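The flange hangs level in the jaws with its ear at (140,245). The nest plate lies behind it, with corners at (163,151), (290,104) and (326,219) and one rim pin visible at (298,205). I'll check the nest pose from those corners and that pin.

```bash
python3 - <<'E'
from h import *
from scipy.optimize import least_squares
c=cam("wrist"); im=bot.camera("wrist")
cor=np.array([[-60,-65,14],[-60,65,14],[60,65,14],[34.5,40.6,24]])/1e3; px=np.array([[163,151],[290,104],[326,219],[298,203]])
g=lambda p,q:q@R.from_euler("z",p[2]).as_matrix().T+[p[0],p[1],0]
r=least_squares(lambda p:(proj(c,g(p,cor))-px).ravel(),[.51,-.1265,-.125]); print(r.x,r.fun.round(1))
# mask fits: nest without flange-occluded region
s=bot.silhouettes("wrist","nest")[0]["mask"]; fl=bot.silhouettes("wrist","flange")[0]["mask"]
ok=np.ones_like(s); ok=~cv2.dilate(fl.astype(np.uint8),np.ones((9,9))).astype(bool); ok[236:]=False
f=lambda p:np.sum(((render(c,NE,p,0)-s)[ok])**2)
b=minimize(lambda q:f([.51+q[0]*.01,-.1265+q[1]*.01,-.125+q[2]*.1]),[0,0,0],method="Nelder-Mead",options=dict(initial_simplex=[[0,0,0],[1,0,0],[0,1,0],[0,0,1]]))
print(np.array([.51,-.1265,-.125])+b.x*[.01,.01,.1],b.fun)
v=im.copy()
for q in NE:
    h=cv2.convexHull(proj(c,g(r.x,q)).astype(np.float32)); cv2.polylines(v,[np.round(h).astype(int)],True,(0,0,255),1)
cv2.imwrite("pics/w3o.png",v[80:260,100:360].repeat(2,0).repeat(2,1))
E
```

```text
[ 0.50916741 -0.12302121 -0.11645886] [-4.6 -0.4  1.5 -2.7  2.5 -0.2  0.7  4.6]
[ 0.5089358  -0.12507371 -0.12314877] 111.69138023836986
```

View pics/w3o.png

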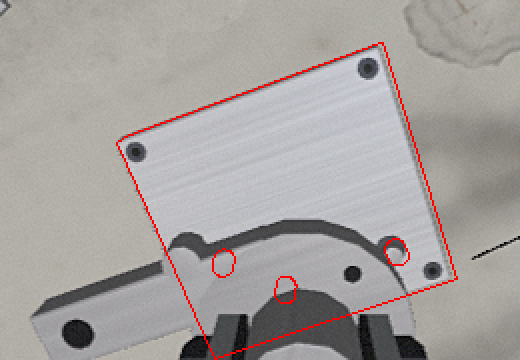

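```bash
python3 -m inch '[8,0,-30,0,0,0,20, 17,0,-60,0,0,0,20, 17,0,-95,0,0,0,20, 17,0,-120,0,0,0,20, 17,0,-134,0,0,0,20, 17,0,-138,0,0,0,20, 17,0,-138,0,0,0,20,17,0,-138,0,0,0,20]'
python3 - <<'E'
from h import *
o=bot.get_obs(); print(np.round(o["eef_pos"],4)); c=cam("wrist"); im=bot.camera("wrist"); cv2.imwrite("pics/w4.png",im)
c=cam("scene"); im=bot.camera("scene"); cv2.imwrite("pics/s4.png",im[180:290,230:380].repeat(4,0).repeat(4,1))
E
python3 -m inch '[0,0,-2,0,0,0,20, 0,0,-4,0,0,0,20, 0,0,-5,0,0,0,20]'
```

```text
clock: 6.68
eef_pos: [0.5178, -0.1146, 0.0602]
tool_rot: [0.231, 0.973, 0.0, 0.001]
ft_force: [-0.3, 0.1, -2.5]
grip_width: 0.0261
grasp_force: 59.8
[ 0.5178 -0.1146  0.0602]
clock: 7.03
eef_pos: [0.5173, -0.1149, 0.0548]
tool_rot: [0.231, 0.973, 0.0, 0.001]
ft_force: [-0.4, 0.2, -3.3]
grip_width: 0.0262
grasp_force: 59.8
```

View pics/w4.png

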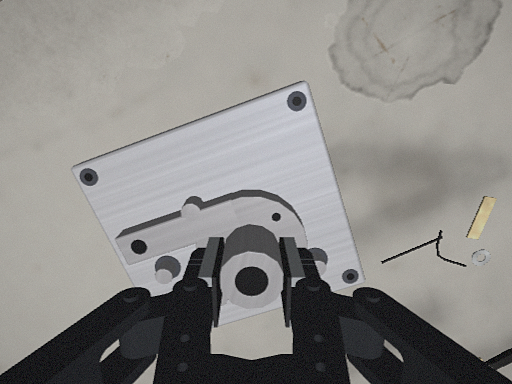

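The flange sits level just above the plate with its straight edge parallel to the plate's front edge. The ear pin is at (165,270), clear beyond the ear, so I'll lower in small steps.

```bash
python3 -m inch '[0,0,-1,0,0,0,20,0,0,-1,0,0,0,20]'; python3 -m inch '[0,0,-1,0,0,0,20,0,0,-1,0,0,0,20]'; python3 -m inch '[0,0,-1,0,0,0,20,0,0,-1,0,0,0,20]'
```

```text
clock: 7.2
eef_pos: [0.5168, -0.1148, 0.0532]
tool_rot: [0.231, 0.973, -0.0, -0.0]
ft_force: [-0.8, -0.1, -3.8]
grip_width: 0.0261
grasp_force: 59.8
clock: 7.37
eef_pos: [0.5171, -0.1149, 0.0523]
tool_rot: [0.231, 0.973, -0.0, 0.0]
ft_force: [0.1, 0.1, -3.3]
grip_width: 0.0263
grasp_force: 60.1
clock: 7.53
eef_pos: [0.5175, -0.115, 0.0523]
tool_rot: [0.231, 0.973, -0.0, 0.001]
ft_force: [-0.7, 0.0, 3.5]
grip_width: 0.0263
grasp_force: 60.6
```

```bash
python3 -m inch '[0,0,0,0,0,0,50, 0,0,0,0,0,0,60, 0,0,0,0,0,0,60, 0,0,0,0,0,0,60]'; python3 -m inch '[0,0,25,0,0,0,60, 0,0,60,0,0,0,60, -30,0,95,0,0,0,60, -60,0,110,0,0,0,30, -60,0,110,0,0,0,0, -60,0,110,0,0,0,0,-60,0,110,0,0,0,0,-60,0,110,0,0,0,0]'
python3 - <<'E'
from h import *
o=bot.get_obs(); print(np.round(o["eef_pos"],4),o["ft_force"]); c=cam("wrist"); im=bot.camera("wrist"); cv2.imwrite("pics/w5.png",im)
for t,P,p,z in (("nest",NE,[.509,-.125,-.122],0),("flange",FL,[.516,-.114,-.122],.014)):
    for x in bot.silhouettes("wrist",t)[:1]: print(t,x["confidence"],x["uv"],fit(c,x["mask"],P,p,z))
print([(np.round(x["uv"]),back(c,x["uv"],.02)) for x in bot.spot_point("wrist","push_nub")[:1]])
E
```

```text
clock: 7.87
eef_pos: [0.5172, -0.1148, 0.0514]
tool_rot: [0.231, 0.973, -0.0, 0.0]
ft_force: [-0.2, -0.2, -0.2]
grip_width: 0.0513
grasp_force: 0.0
clock: 8.53
eef_pos: [0.4573, -0.1148, 0.1605]
tool_rot: [0.231, 0.973, 0.0, -0.0]
ft_force: [-0.2, -0.2, -0.3]
grip_width: -0.0001
grasp_force: 0.0
[ 0.4573 -0.1148  0.1605] [-0.21378129 -0.23908808 -0.2932375 ]
nest 0.74 [282.7, 205.3] (array([ 0.508453  , -0.12493539, -0.1235855 ]), np.float64(7567.405347852728), np.float64(10707.0))
flange 0.88 [282.9, 238.7] (array([ 0.51583156, -0.11314566, -0.11467634]), np.float64(1043.1146997315614), np.float64(3380.0))
[(array([247., 218.]), array([ 0.48158404, -0.130822  ,  0.02      ]))]
```

View pics/w5.png

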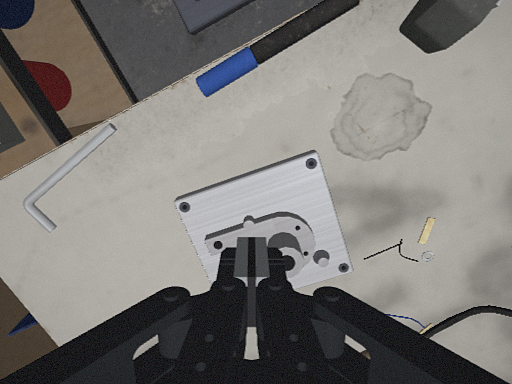

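The flange is on the plate in front of the pins, with its nub at (248,220) and its ear toward the ear pin. The nub front comes out at about (0.4805, -0.130). I'll bring the closed fingers in front of it, squared to the nest.

```bash
python3 -m inch '[2,-6,-30,0,0,0.12,0, 4,-13,-60,0,0,0.24,0, 4,-13,-90,0,0,0.35,0, 4,-13,-110,0,0,0.35,0, 4,-13,-118,0,0,0.35,0, 4,-13,-120,0,0,0.35,0, 4,-13,-120,0,0,0.35,0]'
python3 -m inch '[2,-0.24,0,0,0,0,0, 4,-0.5,0,0,0,0,0, 5,-0.6,0,0,0,0,0,5,-0.6,0,0,0,0,0]'
python3 -m inch '[1,-0.12,0,0,0,0,0, 2,-0.24,0,0,0,0,0,2,-0.24,0,0,0,0,0]'
```

```text
clock: 9.32
eef_pos: [0.4611, -0.1277, 0.041]
tool_rot: [0.058, 0.998, 0.0, -0.0]
ft_force: [0.5, 0.1, 0.5]
grip_width: 0.0001
grasp_force: 0.0
clock: 9.65
eef_pos: [0.4673, -0.1287, 0.0425]
tool_rot: [0.058, 0.998, -0.0, 0.001]
ft_force: [-0.0, -0.1, -0.7]
grip_width: -0.0
grasp_force: 0.0
clock: 9.9
eef_pos: [0.4683, -0.1287, 0.0416]
tool_rot: [0.058, 0.998, -0.0, 0.0]
ft_force: [0.5, 0.1, -0.5]
grip_width: -0.0
grasp_force: 0.0
```

```bash
for i in 1 2; do python3 -m inch '[1,-0.12,-0.5,0,0,0,0, 2,-0.24,-1,0,0,0,0,2,-0.24,-1,0,0,0,0]'|grep -E 'pos|force:'; done; python3 -m inch '[1,-0.12,0,0,0,0,0, 2,-0.24,0,0,0,0,0,2,-0.24,0,0,0,0,0]'
```

```text
eef_pos: [0.4701, -0.1289, 0.0402]
ft_force: [-0.5, -1.0, -0.3]
grasp_force: 0.0
eef_pos: [0.4719, -0.1291, 0.0391]
ft_force: [-0.1, 0.5, 0.0]
grasp_force: 0.1
clock: 10.65
eef_pos: [0.4741, -0.1294, 0.0392]
tool_rot: [0.058, 0.998, 0.0, -0.0]
ft_force: [-0.6, 0.3, -0.3]
grip_width: -0.0001
grasp_force: 0.2
```

```bash
for i in 1 2 3; do python3 -m inch '[1,-0.12,0,0,0,0,0, 2,-0.24,0,0,0,0,0,2,-0.24,0,0,0,0,0]'|grep -E 'pos|ft_force:'; done
python3 - <<'E'
from h import *
c=cam("wrist"); im=bot.camera("wrist"); cv2.imwrite("pics/w6.png",im[130:330,150:390].repeat(3,0).repeat(3,1))
E
```

```text
eef_pos: [0.4763, -0.1297, 0.0393]
ft_force: [0.5, -1.2, -1.2]
eef_pos: [0.4783, -0.1299, 0.0394]
ft_force: [0.0, 0.0, 0.2]
eef_pos: [0.4803, -0.1301, 0.0394]
ft_force: [0.0, -0.6, -0.1]
```

View pics/w6.png

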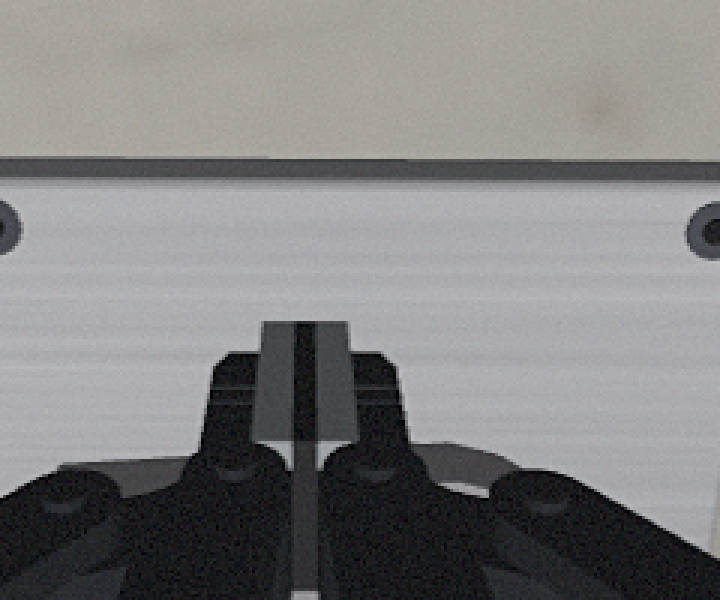

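The plate edge is level across the picture, so the tool is squared to the nest. The fingers cover the nub and the flange edge sits just beyond them. I'll go on in 1 mm steps by feel.

```bash
for i in 1 2 3; do python3 -m inch '[1,-0.12,0,0,0,0,0,1,-0.12,0,0,0,0,0,1,-0.12,0,0,0,0,0]'|grep -E 'pos|ft_force:'; done
```

```text
eef_pos: [0.4809, -0.1301, 0.0393]
ft_force: [0.0, -0.9, 0.1]
eef_pos: [0.4816, -0.1302, 0.0392]
ft_force: [-1.8, -0.0, 1.0]
eef_pos: [0.483, -0.1304, 0.0392]
ft_force: [-1.5, 0.3, -0.4]
```

```bash
for i in 1 2 3; do python3 -m inch '[0.5,-0.06,0,0,0,0,0,0.5,-0.06,0,0,0,0,0]'|grep -E 'pos|ft_force:'; done
```

```text
eef_pos: [0.4831, -0.1304, 0.0392]
ft_force: [-2.1, 0.8, 0.9]
eef_pos: [0.4833, -0.1304, 0.0391]
ft_force: [-4.6, 0.3, 3.0]
eef_pos: [0.4833, -0.1305, 0.039]
ft_force: [-5.7, 0.9, 2.4]
```

```bash
echo back; python3 -m inch '[-0.4,0.05,0,0,0,0,0,-0.4,0.05,0,0,0,0,0]'|grep -E 'pos|ft_force:'; for d in '0.06,0.5' '0.06,0.5' '-0.06,-0.5' '-0.06,-0.5' '-0.06,-0.5' '-0.06,-0.5' '0.06,0.5' '0.06,0.5'; do :; done
for i in 1 2; do python3 -m inch '[0.06,0.5,0,0,0,0,0,0.06,0.5,0,0,0,0,0]'|grep -E 'pos|ft_force:'; done; echo neg
for i in 1 2 3 4; do python3 -m inch '[-0.06,-0.5,0,0,0,0,0,-0.06,-0.5,0,0,0,0,0]'|grep -E 'pos|ft_force:'; done; echo mid
for i in 1 2; do python3 -m inch '[0.06,0.5,0,0,0,0,0,0.06,0.5,0,0,0,0,0]'|grep -E 'pos|ft_force:'; done
```

```text
back
eef_pos: [0.4833, -0.1305, 0.0391]
ft_force: [-5.1, 0.7, 1.9]
eef_pos: [0.4833, -0.1303, 0.0391]
ft_force: [-5.2, -0.6, 2.3]
eef_pos: [0.4834, -0.1301, 0.0391]
ft_force: [-6.2, -1.1, 1.3]
neg
eef_pos: [0.4834, -0.1302, 0.0391]
ft_force: [-5.8, 0.3, 0.8]
eef_pos: [0.4833, -0.1303, 0.0391]
ft_force: [-5.8, 1.6, 2.5]
eef_pos: [0.4833, -0.1305, 0.039]
ft_force: [-4.9, 1.9, 1.2]
eef_pos: [0.4833, -0.1308, 0.0389]
ft_force: [-3.9, 2.0, 1.1]
mid
eef_pos: [0.4833, -0.1307, 0.039]
ft_force: [-5.0, 1.6, 0.4]
eef_pos: [0.4833, -0.1306, 0.039]
ft_force: [-5.2, -0.1, 0.3]
```

```bash
python3 -m inch '[-3,0.4,0,0,0,0,0, -8,1,0,0,0,0,0, -8,1,35,0,0,0,0, -8,1,75,0,0,0,30, 20,8,105,0,0,0,60, 47,16,111,0,0,0,100, 47,16,111,0,0,0,100, 47,16,111,0,0,0,100]'
cat > chk.py <<'E'
import sys
from h import *
c=cam("wrist"); im=bot.camera("wrist"); cv2.imwrite("pics/"+sys.argv[1],im[100:300,120:390].repeat(2,0).repeat(2,1))
s=bot.silhouettes("wrist","flange")[0]; f=fit(c,s["mask"],FL,[.528,-.115,-.12],.014); print("flange",s["confidence"],f)
# plate front corners & edges via nest mask, rows hidden parts excluded
n=bot.silhouettes("wrist","nest")[0]; m=n["mask"]|s["mask"]; print("nest",n["confidence"],fit(c,m,NE+[q+[.018,.012,.014] for q in FL],[.509,-.125,-.12]))
np.savez("/tmp/chk.npz",K=c[0],T=c[1],f=f[0],im=im)
E
python3 chk.py w7.png
```

```text
clock: 14.87
eef_pos: [0.5337, -0.1145, 0.1517]
tool_rot: [0.058, 0.998, -0.0, 0.003]
ft_force: [-0.7, 0.4, -0.8]
grip_width: 0.0606
grasp_force: 0.0
flange 0.69 (array([ 0.52786844, -0.11515502, -0.12016407]), np.float64(51.87538513733786), np.float64(5313.0))
nest 0.77 (array([ 0.50822907, -0.12478246, -0.11898178]), np.float64(162.17464668566157), np.float64(24029.0))
```

View pics/w7.png

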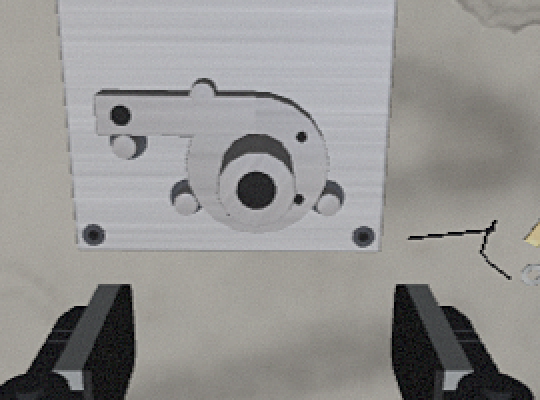

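All three pins touch the flange: the ear pin at (127,147), and the rim pins at (186,205) and (326,205). In the nest frame the fit is (18.4, 11.9) mm with parallel axes, so it is home. Next I'll go back to the nub and press.

```bash
python3 -m inch '[-25,-7,0,0,0,0,50, -55,-15,0,0,0,0,0, -55,-15,-20,0,0,0,0, -55,-15,-40,0,0,0,0, -55,-15,-70,0,0,0,0, -55,-15,-100,0,0,0,0, -55,-15,-110,0,0,0,0,-55,-15,-111,0,0,0,0]'|grep -E 'pos|force:|width'
python3 -m inch '[2,-0.24,0,0,0,0,0,4,-0.5,0,0,0,0,0,5,-0.6,0,0,0,0,0,5,-0.6,0,0,0,0,0]'|grep -E 'pos|ft_force:|width'
for i in 1 2; do python3 -m inch '[1,-0.12,0,0,0,0,0,1,-0.12,0,0,0,0,0,1,-0.12,0,0,0,0,0]'|grep -E 'pos|ft_force:'; done
```

```text
eef_pos: [0.4735, -0.1293, 0.0373]
ft_force: [-0.4, 0.1, 0.1]
grip_width: -0.0001
grasp_force: 0.0
eef_pos: [0.482, -0.1304, 0.0401]
ft_force: [0.4, -0.5, 0.8]
grip_width: -0.0002
eef_pos: [0.4823, -0.1303, 0.0396]
ft_force: [0.1, -0.2, 0.5]
eef_pos: [0.483, -0.1304, 0.0393]
ft_force: [-0.1, 0.3, -0.8]
```

```bash
python3 -m inch '[0.6,-0.07,0,0,0,0,0,0.8,-0.1,0,0,0,0,0,0.8,-0.1,0,0,0,0,0]'|grep -E 'pos|ft_force:';for i in 1 2; do python3 -m inch '[0.4,-0.05,0,0,0,0,0,0.4,-0.05,0,0,0,0,0]'|grep -E 'pos|ft_force:'; done
```

```text
eef_pos: [0.4831, -0.1304, 0.0391]
ft_force: [-2.7, 0.1, 1.0]
eef_pos: [0.4832, -0.1304, 0.039]
ft_force: [-3.7, 0.8, 1.4]
eef_pos: [0.4833, -0.1304, 0.0389]
ft_force: [-4.8, 0.1, 2.1]
```

```bash
for i in 1 2 3; do python3 -m inch '[0.5,-0.07,0,0,0,0,0,0.5,-0.07,0,0,0,0,0]'|grep -E 'pos|ft_force:'; done
```

```text
eef_pos: [0.4834, -0.1305, 0.0388]
ft_force: [-6.3, 0.6, 2.2]
eef_pos: [0.4834, -0.1305, 0.0387]
ft_force: [-6.6, 0.2, 3.2]
eef_pos: [0.4835, -0.1305, 0.0386]
ft_force: [-7.4, 0.0, 3.4]
```

```bash
python3 -m inch '[0.5,-0.4,0.4,0,0,0,0,0.5,-0.4,0.4,0,0,0,0]'|grep -E 'pos|ft_force:'; python3 -m inch '[0.5,-0.2,0.2,0,0,0,0,0.5,-0.2,0.2,0,0,0,0]'|grep -E 'pos|ft_force:'; python3 -m inch '[0.4,-0.1,0.1,0,0,0,0,0.4,-0.1,0.1,0,0,0,0]'|grep -E 'pos|ft_force:'
```

```text
eef_pos: [0.4835, -0.1306, 0.0387]
ft_force: [-7.8, 1.8, 2.6]
eef_pos: [0.4836, -0.1306, 0.0387]
ft_force: [-8.2, 1.1, 2.1]
eef_pos: [0.4836, -0.1306, 0.0387]
ft_force: [-8.8, 0.7, 1.9]
```

Close to 10 N; two more small steps, then hold with gentle leans to either side.

```bash
python3 -m inch '[0.7,-0.2,0.1,0,0,0,0,0.7,-0.2,0.1,0,0,0,0,0.7,-0.2,0.1,0,0,0,0]'|grep -E 'pos|ft_force:'; python3 -m inch '[0,0,0,0,0,0,0,0,0,0,0,0,0,0]'|grep -E 'clock|pos|ft_force:'; for i in 1 2 3; do python3 -m inch '[0,0,0,0,0,0,0,0,0,0,0,0,0,0,0,0,0,0,0,0,0]'|grep -E 'clock|ft_force:'; done
```

```text
eef_pos: [0.4837, -0.1306, 0.0386]
ft_force: [-9.8, 2.4, 3.5]
clock: 18.52
eef_pos: [0.4837, -0.1306, 0.0387]
ft_force: [-10.7, 2.0, 3.5]
clock: 18.77
ft_force: [-9.5, 1.3, 3.2]
clock: 19.02
ft_force: [-9.7, 1.5, 2.8]
clock: 19.27
ft_force: [-10.3, 2.0, 3.4]
```

```bash
H='clock|ft_force:'; echo plus; python3 -m inch '[0.05,0.4,0,0,0,0,0,0.1,0.8,0,0,0,0,0,0.1,0.8,0,0,0,0,0]'|grep -E $H; python3 -m inch '[0,0,0,0,0,0,0,0,0,0,0,0,0,0,0,0,0,0,0,0,0,0,0,0,0,0,0,0,0,0,0,0,0,0,0]'|grep -E $H; python3 -m inch '[0,0,0,0,0,0,0,0,0,0,0,0,0,0]'|grep -E $H; echo mid;  python3 -m inch '[-0.06,-0.5,0,0,0,0,0,-0.06,-0.5,0,0,0,0,0]'|grep -E $H; python3 -m inch '[0,0,0,0,0,0,0,0,0,0,0,0,0,0,0,0,0,0,0,0,0,0,0,0,0,0,0,0,0,0,0,0,0,0,0,0,0,0,0,0,0,0]'|grep -E $H;python3 -m inch '[0,0,0,0,0,0,0]'|grep -E $H
```

```text
plus
clock: 19.52
ft_force: [-9.9, -0.0, 3.2]
clock: 19.93
ft_force: [-10.0, 1.1, 3.3]
clock: 20.1
ft_force: [-9.7, 0.4, 2.7]
mid
clock: 20.27
ft_force: [-9.6, 0.8, 3.5]
clock: 20.77
ft_force: [-10.1, 1.8, 4.5]
clock: 20.85
ft_force: [-9.7, 0.8, 3.0]
```

The press has held at about 10 N for over 2 s, with leans to one side and back. Now I'll retreat straight back and check.

```bash
python3 -m inch '[-2,0.24,0,0,0,0,0, -4,0.5,0,0,0,0,0, -8,1,0,0,0,0,0, -14,1.7,0,0,0,0,0, -14,1.7,35,0,0,0,0, -14,1.7,75,0,0,0,30, 10,8,105,0,0,0,60, 43,16,112,0,0,0,100]'; python3 -m inch '[0,0,0,0,0,0,100,0,0,0,0,0,0,100,0,0,0,0,0,0,100]'
python3 chk.py w8.png
```

```text
clock: 21.52
eef_pos: [0.5337, -0.1166, 0.159]
tool_rot: [0.059, 0.998, -0.001, 0.005]
ft_force: [1.3, -0.6, 1.2]
grip_width: 0.0359
grasp_force: 0.0
clock: 21.77
eef_pos: [0.5311, -0.1153, 0.1518]
tool_rot: [0.058, 0.998, -0.0, -0.0]
ft_force: [-0.2, 0.3, 0.5]
grip_width: 0.0724
grasp_force: 0.0
flange 0.62 (array([ 0.52772843, -0.1153075 , -0.12064839]), np.float64(96.36620476170367), np.float64(5179.0))
nest 0.66 (array([ 0.50842121, -0.12491611, -0.12310733]), np.float64(310.2978169240689), np.float64(23473.0))
```

View pics/w8.png

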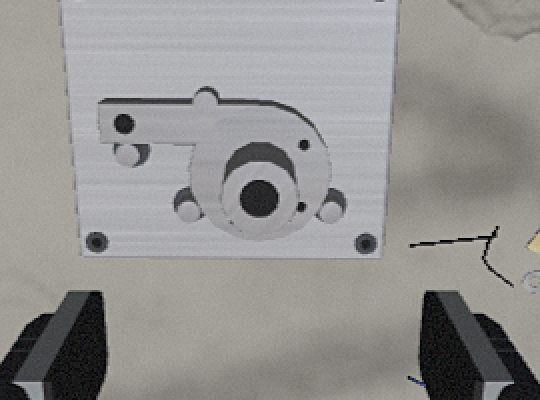

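The flange still bears on all three pins: the ear pin at (128,154), and the rim pins at (189,207) and (329,208). The gripper is clear and touches nothing, so I'm handing in.

```bash
python3 -c "
from workcell import bot
print(bot.job_done())"
```

```text
the job is handed in; nothing more can be done
None
```

The flange is seated in the nest and the job is handed in at about 22 s: the last picture shows it on all three pins after a nub press of about 10 N held for over 2 s; the load on each pin could not be measured, and no other part was touched.

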